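# Hook a parts carrier out of a narrow rinse tank

## Robot

A 6-joint arm with a two-finger parallel gripper is mounted at the origin on the work surface. World frame = base frame: x ahead of the robot, y to its left, z up, the work surface at z = 0. Lengths are in m, angles in rad, forces in N, time in s.
With the tool pointing down it reaches from about 0.275 to 0.725 m from the base axis. Payload 5.6 kg.
Tool frame: the origin (TCP) lies midway between the tips of the shut fingers; the grasp point (between the pads) lies 19 mm behind it; z points along the fingers, y is the line along which they close (so a half turn about z gives the same grasp; the last joint's range is limited). The gripper opens to 85 mm and grips with 20 to 120 N. Pads are 22 mm wide; open, the fingers measure 114 mm over their backs; the gripper's body (76 mm by 85 mm) begins 54 mm behind the grasp point. The pads swing forward as they close: fully open they stand 13 mm farther back than shut.
Start: joints at [1.541, 0.255, 0.108, 0, -1.424, -0.285], TCP at [0.17, 0.523, 0.231] pointing down, gripper open.
Joint ranges: [-2.95, 2.95], [-1.21, 1.97], [-1.09, 1.5], [-2.87, 1.71], [-2.94, -0.07], [-3.05, 3.05]. Speed limits (rad/s): [2.57, 2.57, 3.14, 3.14, 3.14, 3.14].

## Interface

Orientations are given as a 3x3 rotation matrix whose columns are the frame's x, y, z axes.
In Python, from cell import * gives the robot as it stands.
- The arm moves only by the tool carry_out, never from a script. Its argument "series" is text: rows parted by semicolons, each of 7 numbers parted by spaces: the shift along the tool's x, y, z in cm, then the turn, a rotation vector about the tool's x, y, z in units of 10 degrees (1.0 is 10 degrees), then the finger opening in cm, from 0 to 8.54. A call has 1 to 8 rows; each row is the pose to reach, as a shift and turn from the pose commanded when the call began, along the tool's axes at that moment; what a row does not reach only later rows make up. A row lasts 1/8 s, in which the tool goes at most 62.5 mm and 10.7 degrees, less where a joint would pass 70% of its speed; a pose out of reach is approached as far as the arm can. A call with a gripper value outside its range is refused whole. The fingers move at their own pace and stop on an object; "newtons" is the grip in N (left out, the last holds). Time passes only in rows, so rows that repeat a pose let the fingers close. It gives the time, the measured TCP pose, the force, the opening and the grip force at its end, in the units of the state.
- read_state(): the state, without advancing time (a new reading comes with each control period).
- grab_frame(name): name is "side" or "top" or "wrist"; returns a dict with "image" (480x640x3 uint8, blue, green, red), "range_z" (480x640 float32, m along the optical axis (not along the pixel's ray), 0 where there is no reading), "camera_matrix" (3x3 intrinsics, pixels), "R" (3x3) and "t" (3): a world point X has camera coordinates R X + t. Camera axes: x right, y down, z forward; pixel columns grow to the right and rows downward; lengths in m; the calibration is good to about 2 mm. A picture is of the moment at which its call begins.
- sign_off(): hands the job in; it is judged then, once.
Trained networks look in a picture, given as the dict that the camera call returned (one of the last four; its "shot" number tells which), for a name from the list of things; names that differ only in an ending like _2 or _b are one class to them, and where a whole thing is asked for, a point or a joint stands for the part that bears it (a point fixed in the world has none). Each returns a list of dicts, best first, with "score" (0 to 1); they miss things now and then, are a little off and sometimes report something else, mostly with a low value. They report only what shows in the picture. A call takes as long as a camera call. They do not tell look-alikes from the thing itself.
- recognise(picture, query): "position" ([column, row] as shares, 0 to 1, of the picture: columns of its width, rows of its height, amid what is visible of it).
The state is a dict: "time_s": time; "q": joint angles; "joint_velocities": joint speeds; "joint_torque": joint torques, N m; "tcp_pos": TCP position; "orientation": TCP orientation; "wrist_force": force on the tool from outside, world axes, zero at the start; "ft_torque": the same for the moment, N m; "opening": finger opening in m; "grip_force": force on a finger pad.
Only numpy, scipy, OpenCV 4.12 (cv2) and the standard library are available. Lean on these libraries where they do the work, as an engineer would, in place of code of your own. Each camera call takes 0.05 s, during which the arm holds its last target. There are 200 camera calls.

## Task

Take the red-handled hook rod from its fork, catch the yellow bail of the parts carrier down in the narrow steel tank and, pulling only gently, slide it along under the blue keeper lips until you feel the gap where it comes up and out. Set the carrier down gently and upright in the green drain tray, then hang the rod back in its fork. Touch the carrier with the hook only, and leave the other things on the bench alone.

Things in the scene. Friction and masses are not known exactly. Their poses are not given: they have to be found in the camera images.
- tank: Fixed narrow steel rinse tank, dry, open top. Outside 86 (its x) x 170 (its y) x 135 high, walls 5, inside 76 x 160; origin at the centre of its underside, z up. Along both long inside walls runs an aluminium ledge 12 wide, its top 48 above the origin, and above it a blue keeper lip (see keeper_mid). Free width between the two ledges, and between the two lips: 52.
- tank_mouth (a point): Centre of the tank's mouth, 135 above its origin; axes as the tank's.
- keeper_mid (a point): Middle of the tank, level with the undersides of the blue lips (62 above the tank's origin; lips 12 wide, 4 thick). The lips on both walls have one gap, 24 long, opposite each other. The gap's middle is 28 to 48 from this point along the tank's y, towards the +y OR the -y end; this differs every time and is not measured: find it by feel, or by eye from above.
- carrier: Loose parts carrier, 0.15 to 0.31 kg: grey open basket 40 (x) x 44 (y) x 22 high holding brass bushings, cross bar and yellow bail above. Origin at the centre of the basket's underside, z up. At first it hangs in the tank, x across it, origin 22 above the tank's and within 10 of its middle. The bail bends if the rod pulls or pushes on the carrier with more than 25 N.
- bar_mid (a point): Middle of the carrier's steel cross bar (diameter 8, 70 long along the carrier's x), 30 above the carrier's origin. The bar's ends lie on the tank's ledges and slide along them; the lips stop it after rising 6. It comes up only with both ends in the gap.
- bail_top (a point): Middle of the straight top of the carrier's yellow bail (5 mm wire), 62 above the carrier's origin and in line with the bar; the top runs along the carrier's x between two uprights at x = +-18. Free opening below it, down to the bar: 31 wide x 25 high.
- hookrod: Loose hook rod 141 long, 0.12 kg, hanging upright in the fork. Origin on the rod's axis at the hook's underside, z up. Shaft diameter 8; black square collar 44 x 44 at z 88 to 93; red square handle 24 x 24 (sides along x and y) at z 93 to 141 for the gripper.
- hook_seat (a point): Where the bail sits in the rod's hook: 8 along the rod's +y from its axis and 4 above its underside. The hook is flat strap 16 wide (x), 4 thick, open upward, pointing along the rod's +y: back plate y -2 to 2 and z 0 to 40, foot z 0 to 4, upturned tip y 14 to 18 and up to z 14; so the bail lies between y 2 and 14.
- rod_collar (a point): Point on the hook rod's axis at the underside of its black collar, 88 above the rod's origin.
- fork: Fixed grey fork stand, dark base plate; origin at the bench, z up. Two tines, tops 115 above the bench, at y = +-8 to +-22, x -25 to 30; the 16 wide slot between them is open to its own -x; post at x 30 to 46. The collar rests on the tines, shaft in the slot, rod axes at first along the fork's, hook 27 above the bench. Lift 5 or more and draw out along -x by 60; the reverse to hang.
- fork_seat (a point): Point on top of the fork's tines, on its z axis, 115 above the bench, where rod_collar lies when the rod hangs.
- tray: Fixed green drain tray 140 x 140, rim 18 high, walls 4; black rubber floor with its top 8 above the bench. Origin at the centre of the underside.
- bottle: Bystander: white bottle, diameter 56, 120 high, red cap; origin at its underside.
- cup: Bystander: yellow cup, diameter 70, 70 high; origin at its underside.
- wrench: Bystander: steel wrench 160 long, lying; origin at its middle.
- driver: Bystander: red-handled screwdriver 180 long, lying; origin at its middle.
- bushing: Bystander: brass bushing, diameter 40, 30 high; origin at its underside.
- jar: Bystander: amber jar with blue lid, diameter 60, 60 high; origin at its underside.
- collar: Bystander: steel collar, diameter 48, 18 high; origin at its underside.
Not all that is in view belongs to the job. Of the things that look like the fork, the middle-sized one is meant.

How it is judged:
By the outcome, as a careful person would: the job done as asked, in the order asked, and still so for the second after the job is handed in, with the robot touching nothing.
It also fails if it takes over 72 s, if anything falls off the work surface, if the arm or the gripper's body presses on something with over 40 N, if the wrist force passes 120 N, or if a joint passes its speed limit or range.

## Working session

There is one attempt and no reset: what is moved stays moved. The work goes in short steps, Python scripts to look and compute and a tool call to move; the robot and the scene stay as the last step left them, time stands still between calls to the robot, and variables do not carry over. Pictures are saved under pics/ and viewed, at most 10 in all, crops included, and the job is handed in when it is done.

Besides the shell and the picture viewer there is one more tool, called after ">>>" as name(argument=value, ...) on one line, values as JSON. carry_out: Moves the arm, as the interface text tells. Its arguments: {"type":"object","properties":{"series":{"type":"string"},"newtons":{"type":"number"}},"required":["series"]}

```bash
ls; mkdir -p pics
cat > h.py <<'E'
from cell import *
import numpy as np, cv2
def w(f,c,r,d=None):
    K=f["camera_matrix"];
    if d is None:
        p=f["range_z"][int(r)-2:int(r)+3,int(c)-2:int(c)+3]; p=p[p>0]; d=np.median(p) if len(p) else 0
    return f["R"].T@(np.array([(c-K[0,2])/K[0,0],(r-K[1,2])/K[1,1],1])*d-f["t"])
def cloud(f):
    K=f["camera_matrix"]; v,u=np.mgrid[:480,:640]; d=f["range_z"]
    P=np.stack([(u-K[0,2])/K[0,0]*d,(v-K[1,2])/K[1,1]*d,d],-1)
    return (P-f["t"])@f["R"]
E
python3 - <<'E'
from h import *
np.set_printoptions(precision=3,suppress=True)
for n in("top","side"):
    f=grab_frame(n); cv2.imwrite(f"pics/{n}0.png",f["image"])
    np.savez(f"{n}0.npz",**{k:f[k] for k in("image","range_z","camera_matrix","R","t")})
    print(n,-f["R"].T@f["t"])
    for q in("tank","carrier","hookrod","fork","tray","bail_top"):
        for o in recognise(f,q)[:4]:
            c,r=o["position"][0]*640,o["position"][1]*480
            print(q,round(o["score"],2),int(c),int(r),w(f,c,r))
E
```

```text
pics
top [ 0.358 -0.122  1.073]
tank 0.83 273 239 [0.571 0.026 0.007]
carrier 0.59 280 250 [ 0.535 -0.     0.057]
hookrod 0.33 283 249 [ 0.539 -0.007  0.054]
fork 0.91 450 307 [ 0.447 -0.391  0.081]
fork 0.81 509 368 [ 0.332 -0.552  0.014]
fork 0.58 395 273 [ 0.503 -0.259  0.118]
tray 0.9 154 242 [0.53  0.312 0.007]
bail_top 0.64 283 249 [ 0.54  -0.008  0.054]
side [ 0.091 -1.157  1.053]
tank 0.75 301 224 [ 0.515 -0.086  0.131]
tank 0.29 325 278 [ 0.491 -0.288  0.135]
carrier 0.56 259 182 [0.527 0.3   0.01 ]
hookrod 0.69 325 282 [ 0.493 -0.29   0.124]
fork 0.86 299 413 [ 0.34  -0.514  0.013]
fork 0.75 329 350 [ 0.463 -0.385  0.009]
fork 0.6 335 309 [ 0.527 -0.278  0.01 ]
tray 0.58 257 181 [0.523 0.311 0.008]
```

View pics/top0.png

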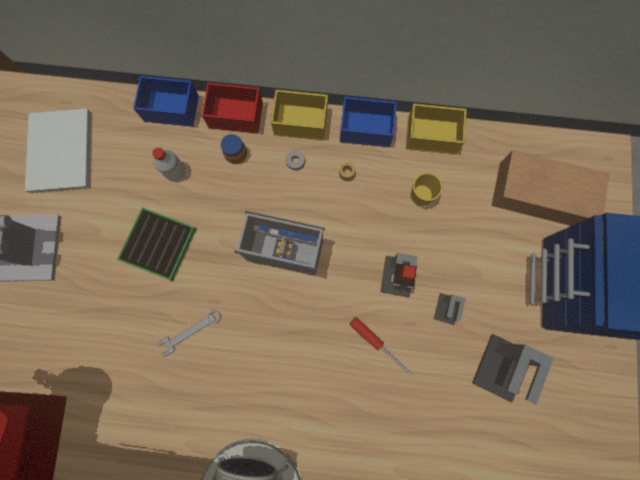

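View pics/side0.png

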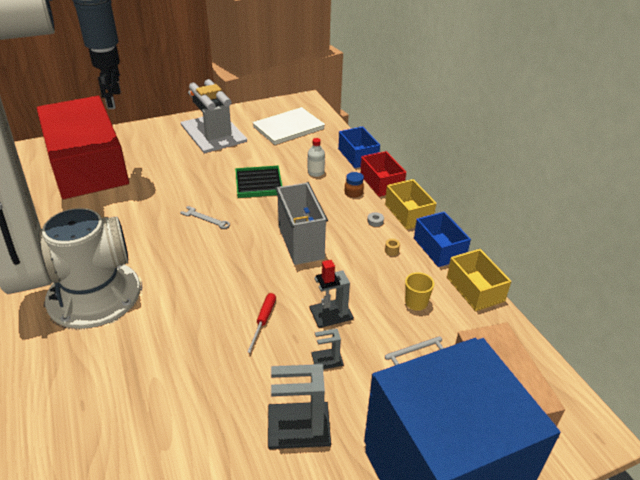

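Top view: the rod with the red handle (408,270) hangs in the middle-sized fork. The look-alikes are the small fork (450,307), the large fork (515,368) and, for the red handle, the screwdriver (367,333). The tank is at (281,243) with the carrier at (285,248), and the tray is at (157,243).

Run:
```python
from h import *
np.set_printoptions(precision=4,suppress=True)
f=dict(np.load("top0.npz")); P=cloud(f)
im=f["image"]
a=cv2.resize(im[205:285,230:335],None,fx=5.5,fy=5.5,interpolation=cv2.INTER_CUBIC)[:, :578]
b=cv2.resize(im[240:310,375:430],None,fx=6,fy=6,interpolation=cv2.INTER_CUBIC)
H=max(a.shape[0],b.shape[0]);
c=np.zeros((H,800,3),np.uint8); c[:a.shape[0],:440]=cv2.resize(a,(440,a.shape[0]*440//578))[:H] if 0 else 0
a=cv2.resize(a,(460,int(a.shape[0]*460/578))); c[:a.shape[0],:460]=a; c[:b.shape[0],465:465+b.shape[1]]=b
cv2.imwrite("pics/crop.png",c)
def rect(m,name):
    p=P[m]; r=cv2.minAreaRect((p[:,:2]*1000).astype(np.float32)); print(name,m.sum(),r,np.median(p,0),cv2.boxPoints(r).tolist())
for nm,f in(("top",f),("side",dict(np.load("side0.npz")))):
    P=cloud(f); im=f["image"].astype(int); B,G,R=im[...,0],im[...,1],im[...,2]
    X,Y,Z=P[...,0],P[...,1],P[...,2]
    n=lambda x,y,r:(abs(X-x)<r)&(abs(Y-y)<r)
    rect(n(.53,0,.13)&(Z>.125)&(Z<.145),nm+" tank rim")
    rect(n(.5,-.28,.1)&(Z>.155)&(Z<.18)&(R>2*G),nm+" handle top")
    rect(n(.5,-.28,.1)&(Z>.105)&(Z<.122),nm+" collar/tines")
    rect(n(.5,-.28,.1)&(Z>.005)&(Z<.02)&(R<80),nm+" base")
    rect(n(.52,.31,.11)&(Z>.012)&(Z<.03),nm+" tray")
    print(np.percentile(Z[n(.5,-.28,.06)],[90,99,100]))
```

```text
top tank rim 1001 ((544.8773193359375, -4.3066558837890625), (177.9967803955078, 95.87088012695312), 84.00200653076172) [ 0.5485 -0.0032  0.1342] [[487.9045104980469, -87.80887603759766], [583.2506103515625, -97.82677459716797], [601.85009765625, 79.19556427001953], [506.5040283203125, 89.21346282958984]]
top handle top 140 ((502.22613525390625, -279.0911560058594), (23.903711318969727, 23.705883026123047), 87.0356216430664) [ 0.5017 -0.2784  0.1683] [[489.7709655761719, -290.4140319824219], [513.4451293945312, -291.6399841308594], [514.6812744140625, -267.7682800292969], [491.00714111328125, -266.5423278808594]]
top collar/tines 433 ((513.1318969726562, -280.0942077636719), (44.64196014404297, 71.98457336425781), 86.39542388916016) [ 0.5229 -0.2763  0.117 ] [[475.8074951171875, -300.1081848144531], [547.649658203125, -304.6338806152344], [550.456298828125, -260.0802307128906], [478.6141357421875, -255.55453491210938]]
top base 430 ((474.8701171875, -300.83306884765625), (182.4114227294922, 74.26067352294922), 47.83287048339844) [ 0.4893 -0.2633  0.01  ] [[386.1235046386719, -343.508
[... 1298 characters left out ...]
899658203125, -257.9523620605469], [476.98388671875, -253.40524291992188]]
side base 632 ((498.6645202636719, -320.2245178222656), (160.52980041503906, 99.59750366210938), 69.69378662109375) [ 0.5012 -0.2911  0.0105] [[424.10577392578125, -378.21905517578125], [517.513427734375, -412.7830810546875], [573.2232666015625, -262.22998046875], [479.81561279296875, -227.66595458984375]]
side tray 363 ((523.59130859375, 305.14691162109375), (151.15966796875, 140.0612030029297), 75.50971221923828) [0.5226 0.3058 0.0154] [[436.8771057128906, 249.49403381347656], [572.4829711914062, 214.44850158691406], [610.3055419921875, 360.7998046875], [474.69964599609375, 395.8453369140625]]
[0.1254 0.1692 0.1729]
```

View pics/crop.png

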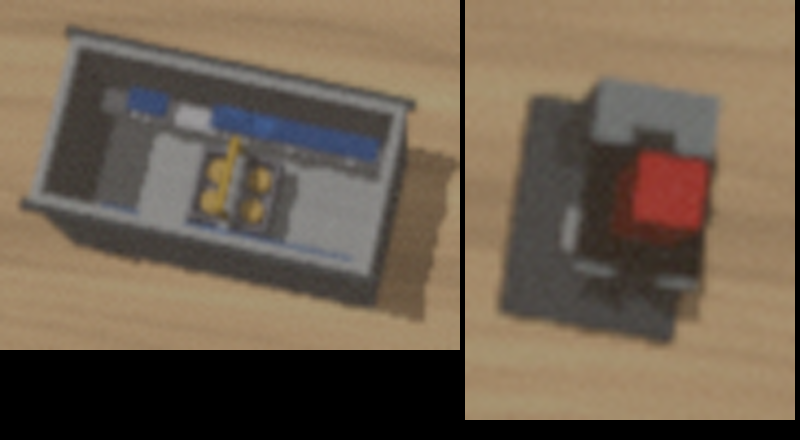

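The gap is visible on the far lip at crop (193,115), which is full image (274,231). That puts it towards world +y from the bail at about (283,243). The rod's fork opens towards the robot.

```bash
cat >> h.py <<'E'
from scipy.spatial.transform import Rotation as Ro
def go(x,y,z,yaw):
    """tool down, tool y axis at world angle yaw (deg, mod 180) -> row numbers from present"""
    s=read_state(); R=np.array(s["orientation"]); p=np.array(s["tcp_pos"])
    best=None
    for k in(0,180):
        a=np.radians(yaw+k); ty=np.array([np.cos(a),np.sin(a),0]); tz=np.array([0,0,-1.]); T=np.c_[np.cross(ty,tz),ty,tz]
        rv=Ro.from_matrix(R.T@T).as_rotvec()
        if best is None or np.linalg.norm(rv)<np.linalg.norm(best): best=rv
    d=R.T@(np.array([x,y,z])-p)*100
    print("row cm",d.round(2),"turn10",(np.degrees(best)/10).round(3))
def st():
    s=read_state(); R=np.array(s["orientation"])
    print("t",s["time_s"],"tcp",np.round(s["tcp_pos"],4),"yawY",np.degrees(np.arctan2(R[1,1],R[0,1])).round(2),"tilt",R[2].round(4),"F",np.round(s["wrist_force"],2),"T",np.round(s["ft_torque"],2),"open",s["opening"],"grip",s["grip_force"],"q6",s["q"][5])
E
python3 - <<'E'
from h import *
np.set_printoptions(precision=4,suppress=True)
st(); go(.5012,-.279,.20,86.7)
f=dict(np.load("top0.npz")); P=cloud(f); im=f["image"].astype(int)
th=np.radians(-6); c=np.array([.544,-.0044]); ax=np.array([np.cos(th),np.sin(th)]); ay=np.array([-np.sin(th),np.cos(th)])
m=(im[...,0]>1.6*im[...,2])&(im[...,0]>60); m[:215]=0; m[265:]=0; m[:,:235]=0; m[:,325:]=0
for z in(.066,):
    K=f["camera_matrix"]; v,u=np.where(m)
    d=np.stack([(u-K[0,2])/K[0,0],(v-K[1,2])/K[1,1],np.ones(len(u))],1)@f["R"]; o=-f["R"].T@f["t"]
    W=o+d*((z-o[2])/d[:,2])[:,None]
    L=np.c_[(W[:,:2]-c)@ax,(W[:,:2]-c)@ay]; far=L[:,0]>0
    print("far lip y hist",np.histogram(L[far,1],np.arange(-.085,.09,.005)),"x",np.percentile(L[far,0],[5,95]))
    print("near",np.histogram(L[~far,1],np.arange(-.085,.09,.01)))
# yellow bail
B,G,R=im[...,0],im[...,1],im[...,2]; m=(R>1.5*B)&(G>.65*R)&(R>90); m[:228]=0;m[262:]=0;m[:,:262]=0;m[:,305:]=0
for zz in (0.084,):
    v,u=np.where(m); d=np.stack([(u-K[0,2])/K[0,0],(v-K[1,2])/K[1,1],np.ones(len(u))],1)@f["R"]
    W=o+d*((zz-o[2])/d[:,2])[:,None]; L=np.c_[(W[:,:2]-c)@ax,(W[:,:2]-c)@ay]*1000
    print(np.c_[u,v,L.round(0),P[v,u,2]*1000].astype(int)[:60].tolist())
# direct: pixels with depth height .07-.09 inside the tank
L=np.stack([(P[...,:2]-c)@ax,(P[...,:2]-c)@ay],-1)
k=(abs(L[...,0])<.034)&(abs(L[...,1])<.075)&(P[...,2]>.07)&(P[...,2]<.092)
print("high",np.c_[L[k]*1000,P[k][:,2]*1000].astype(int).tolist())
E
```

```text
t 0.7 tcp [0.1703 0.523  0.2313] yawY -108.04 tilt [-0.     -0.0001 -1.    ] F [ 0.54  0.44 -0.39] T [ 0.   -0.   -0.05] open 0.08541330524741585 grip 0.0 q6 -0.2845796355087135
row cm [56.3  66.01  3.12] turn10 [-0.     0.    -1.474]
far lip y hist (array([ 0,  0,  1,  9,  8,  9,  9, 10,  9, 10,  8,  9,  9, 10, 10, 10, 10,
       10,  9,  8,  3,  0,  0,  0,  0,  3,  9,  9,  9,  3,  0,  0,  0,  0]), array([-0.085, -0.08 , -0.075, -0.07 , -0.065, -0.06 , -0.055, -0.05 ,
       -0.045, -0.04 , -0.035, -0.03 , -0.025, -0.02 , -0.015, -0.01 ,
       -0.005,  0.   ,  0.005,  0.01 ,  0.015,  0.02 ,  0.025,  0.03 ,
        0.035,  0.04 ,  0.045,  0.05 ,  0.055,  0.06 ,  0.065,  0.07 ,
        0.075,  0.08 ,  0.085])) x [0.029 0.038]
near (array([0, 0, 0, 0, 0, 0, 0, 0, 0, 0, 0, 0, 0, 0, 0, 0, 0]), array([-0.085, -0.075, -0.065, -0.055, -0.045, -0.035, -0.025, -0.015,
       -0.005,  0.005,  0.015,  0.025,  0.035,  0.045,  0.055,  0.065,
        0.075,  0.085]))
[[283, 236, 21, 1, 86], [282, 237, 18, 3, 83], [283, 237, 18, 1, 85], [284, 237, 19, -1, 84], [282, 238, 16, 2, 84], [283, 238, 16,
[... 1168 characters left out ...]
2, -20, 35], [291, 246, 2, -22, 38], [280, 247, -5, 2, 87], [281, 247, -5, 0, 85]]
high [[20, 0, 86], [18, 3, 83], [18, 0, 85], [18, -1, 84], [15, 2, 84], [15, 0, 86], [17, -1, 81], [13, 1, 84], [13, 0, 85], [16, 0, 70], [11, 1, 83], [10, -1, 88], [26, -54, 70], [8, 3, 82], [7, 0, 89], [9, -1, 84], [5, 2, 85], [6, 0, 87], [7, -1, 83], [3, 1, 84], [4, 0, 81], [1, 0, 87], [1, -1, 87], [0, 3, 81], [0, 0, 84], [0, -1, 84], [-3, 2, 84], [-3, 0, 86], [-2, -1, 82], [-5, 1, 87], [-5, 0, 85], [-7, 1, 85], [-7, -1, 87], [-10, 0, 88], [-9, -1, 85], [-12, 2, 86], [-12, 0, 84], [-11, -2, 85], [-14, 2, 82], [-14, 0, 84], [-17, 1, 86], [-16, 0, 83], [-19, 0, 84], [-18, -1, 83], [-16, -1, 70], [-19, 0, 73]]
```

>>> carry_out(series="4.5 5.3 0 0 0 -0.2 8.5;9 10.6 0 0 0 -0.4 8.5;13.2 15.4 0 0 0 -0.6 8.5;17.4 20.4 0 0 0 -0.8 8.5;21.6 25.4 0 0 0 -1 8.5;25.8 30.3 0 0 0 -1.2 8.5;30 35.2 0 0 0 -1.4 8.5;34.2 40.1 0 0 0 -1.474 8.5", newtons=60)

```text
time_s: 1.7
tcp_pos: [0.3613, 0.0589, 0.2318]
orientation: [[0.998, -0.056, 0.002], [-0.056, -0.998, 0.001], [0.002, -0.001, -1.0]]
wrist_force: [0.6, 0.7, 0.4]
opening: 0.0849
grip_force: 0.0
```

```bash
python3 -c "
from h import *
st(); go(.5012,-.279,.19,86.7)"
```

```text
t 1.7 tcp [0.3613 0.0589 0.2318] yawY -93.21 tilt [ 0.0015 -0.0011 -1.    ] F [0.63 0.66 0.41] T [ 0.08 -0.16  0.03] open 0.08485075327561585 grip 0.0 q6 0.9175591051479787
row cm [15.86 32.96  4.17] turn10 [-0.006 -0.009  0.009]
```

>>> carry_out(series="2.2 4.7 0.5 0 0 0 8.5;4.5 9.4 1 0 0 0 8.5;6.8 14.1 1.5 0 0 0 8.5;9 18.8 2 0 0 0 8.5;11.3 23.5 2.5 0 0 0 8.5;13.5 28.2 3 0 0 0 8.5;15 31.5 3.5 0 0 0 8.5;15.2 32 4 0 0 0 8.5")

```text
time_s: 2.7
tcp_pos: [0.4944, -0.2693, 0.1902]
orientation: [[0.998, -0.06, -0.001], [-0.06, -0.998, 0.0], [-0.001, -0.0, -1.0]]
wrist_force: [0.5, 0.7, -0.5]
opening: 0.085
grip_force: 0.0
```

```bash
python3 -c "
from h import *
st(); f=grab_frame('wrist'); cv2.imwrite('pics/w1.png',f['image']); P=cloud(f); im=f['image'].astype(int)
m=(im[...,2]>2*im[...,1])&(im[...,2]>80)&(P[...,2]>.155)&(P[...,2]<.18)
p=P[m]; print(m.sum(), cv2.minAreaRect((p[:,:2]*1000).astype(np.float32)), np.median(p,0))
st(); go(.5012,-.279,.13,86.7)"
```

```text
t 2.7 tcp [ 0.4944 -0.2693  0.1902] yawY -93.45 tilt [-1.3e-03 -1.0e-04 -1.0e+00] F [ 0.47  0.69 -0.51] T [ 0.07 -0.01  0.02] open 0.08503059317026249 grip 0.0 q6 1.73138135736166
3047 ((506.1335144042969, -279.089111328125), (23.4197998046875, 22.740955352783203), 86.56742858886719) [ 0.50816862 -0.27883233  0.16834042]
t 2.75 tcp [ 0.494  -0.2684  0.1896] yawY -93.41 tilt [-2.1e-03 -7.0e-04 -1.0e+00] F [ 0.41 -0.2  -1.04] T [-0.01  0.05 -0.05] open 0.08518384406178661 grip 0.0 q6 1.7311796147587444
row cm [0.79 1.02 5.96] turn10 [-0.004  0.012 -0.011]
```

View pics/w1.png

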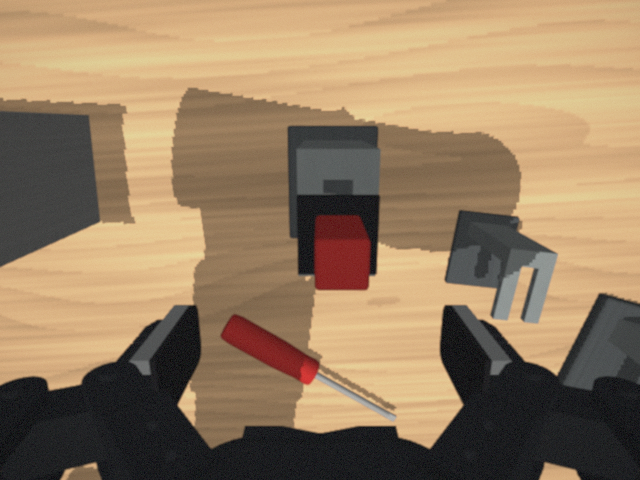

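The wrist view shows the red handle at (342,255) in the middle fork. The fingers are clear on both sides, and the driver at (270,350) is a separate thing.

>>> carry_out(series="0.9 1.05 2 0 0 0 8.5;0.9 1.05 4 0 0 0 8.5;0.9 1.05 5.9 0 0 0 8.5;0.9 1.05 5.9 0 0 0 8.5;0.9 1.05 5.9 0 0 0 4;0.9 1.05 5.9 0 0 0 2;0.9 1.05 5.9 0 0 0 1.5;0.9 1.05 5.9 0 0 0 1.5", newtons=80)

```text
time_s: 3.75
tcp_pos: [0.503, -0.2787, 0.133]
orientation: [[0.998, -0.057, 0.001], [-0.057, -0.998, -0.001], [0.001, 0.001, -1.0]]
wrist_force: [-1.1, 0.6, 3.5]
opening: 0.0232
grip_force: 78.8
```

```bash
python3 -c "
from h import *
st()"
```

```text
t 3.75 tcp [ 0.503  -0.2787  0.133 ] yawY -93.29 tilt [ 1.1e-03  5.0e-04 -1.0e+00] F [-1.1   0.59  3.47] T [ 0.26  0.16 -0.03] open 0.02316051773362098 grip 78.76497030258179 q6 1.7470518495932075
```

>>> carry_out(series="0 0 -1 0 0 0 1.5;0 0 -2 0 0 0 1.5;-2 0 -2 0 0 0 1.5;-4.5 0 -2 0 0 0 1.5;-7.5 0 -2 0 0 0 1.5;-7.5 0 -5.5 0 0 0 1.5;-7.5 0 -10 0 0 0 1.5;-7.5 0 -14 0 0 0 1.5")

```text
time_s: 4.75
tcp_pos: [0.4276, -0.2742, 0.2747]
orientation: [[0.998, -0.058, 0.001], [-0.058, -0.998, -0.001], [0.001, 0.001, -1.0]]
wrist_force: [0.5, -0.0, -1.6]
opening: 0.0232
grip_force: 78.4
```

```bash
python3 -c "
from h import *
st()
go(.544,-.0044,.28,84)
f=grab_frame('side'); cv2.imwrite('pics/s2.png',cv2.resize(f['image'][130:330,200:440],None,fx=3,fy=3))
f=grab_frame('wrist'); cv2.imwrite('pics/w2.png',f['image'])
"
```

```text
t 4.75 tcp [ 0.4276 -0.2742  0.2747] yawY -93.3 tilt [ 1.3e-03  5.0e-04 -1.0e+00] F [ 0.46 -0.02 -1.57] T [-0.08 -0.19  0.02] open 0.023155606793233995 grip 78.43666076660156 q6 1.7744017512038388
row cm [ 10.07 -27.61  -0.53] turn10 [ 0.003 -0.008  0.27 ]
```

View pics/s2.png

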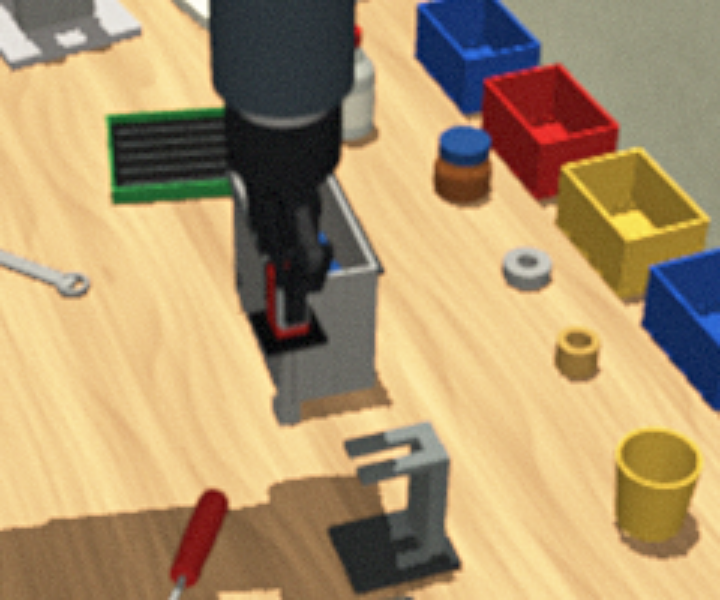

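The rod is held upright and is clear of the fork: handle at crop (290,300), hook end at (290,415).

```bash
python3 -c "
from h import *
go(.541,-.034,.28,84)
"
```

```text
row cm [  9.75 -24.75  -0.2 ] turn10 [ 0.022 -0.054  0.271]
```

>>> carry_out(series="1.6 -4 -0.3 0 0 0.27 1.5;3.2 -8.1 -0.3 0 0 0.27 1.5;4.9 -12.4 -0.3 0 0 0.27 1.5;6.6 -16.7 -0.3 0 0 0.27 1.5;8.3 -21 -0.3 0 0 0.27 1.5;9.7 -24 -0.3 0 0 0.27 1.5;9.7 -24.7 -0.3 0 0 0.27 1.5;9.7 -24.7 -0.3 0 0 0.27 1.5")

```text
time_s: 5.85
tcp_pos: [0.5385, -0.0331, 0.2752]
orientation: [[0.995, -0.104, -0.0], [-0.104, -0.995, -0.0], [-0.0, 0.0, -1.0]]
wrist_force: [0.1, -0.7, -0.3]
opening: 0.0231
grip_force: 78.9
```

```bash
python3 -c "
from h import *
np.set_printoptions(precision=4,suppress=True)
st(); go(.541,-.034,.1685,84)
f=grab_frame('wrist'); P=cloud(f); im=f['image'].astype(int); cv2.imwrite('pics/w3.png',f['image'])
m=(P[...,2]>.07)&(P[...,2]<.092)&(abs(P[...,0]-.544)<.03)&(abs(P[...,1]+.0)<.05)&(im[...,2]>1.5*im[...,0])
p=P[m]
if len(p): print(m.sum(),cv2.minAreaRect((p[:,:2]*1000).astype(np.float32)),p.mean(0))
f=grab_frame('top'); P=cloud(f); s=read_state()['tcp_pos']
m=(P[...,2]>.13)&(P[...,2]<.142)&(abs(P[...,0]-.544)<.08)&(abs(P[...,1])<.12)
print(m.sum(),cv2.minAreaRect((P[m][:,:2]*1000).astype(np.float32)))
f=grab_frame('side'); P=cloud(f); cv2.imwrite('pics/s3.png',cv2.resize(f['image'][150:300,240:440],None,fx=4,fy=4))
im=f['image'].astype(int)
m=(abs(P[...,0]-s[0])<.03)&(abs(P[...,1]-s[1])<.03)&(P[...,2]<.29)&(P[...,2]>.15)
v,u=np.where(m); 
for zz in np.arange(.16,.29,.01):
  k=m&(abs(P[...,2]-zz)<.005)
  if k.sum()>2: print(round(zz,3),k.sum(),P[k].min(0),P[k].max(0),im[k].mean(0).astype(int))
"
```

```text
t 5.85 tcp [ 0.5385 -0.0331  0.2752] yawY -95.96 tilt [-0.0004  0.0002 -1.    ] F [ 0.12 -0.74 -0.28] T [-0.01  0.01  0.03] open 0.02306282532192879 grip 78.93622756004333 q6 1.2378841225349564
row cm [ 0.26  0.07 10.67] turn10 [0.001 0.002 0.004]
295 ((548.4273681640625, -3.133572578430176), (4.979429244995117, 39.38881301879883), 83.8915023803711) [ 0.5497 -0.0036  0.0858]
572 ((544.5865478515625, -4.385597229003906), (177.59779357910156, 95.29398345947266), 83.99089050292969)
0.17 10 [ 0.5276 -0.0377  0.1708] [ 0.5418 -0.0258  0.1743] [ 92 100 101]
0.18 32 [ 0.5272 -0.0425  0.1753] [ 0.5411 -0.013   0.1844] [92 98 99]
0.19 17 [ 0.5267 -0.0399  0.1852] [ 0.5431 -0.0172  0.1949] [ 92  98 100]
0.2 21 [ 0.5274 -0.04    0.195 ] [ 0.5411 -0.0312  0.2048] [92 98 99]
0.21 18 [ 0.5276 -0.0421  0.2051] [ 0.5407 -0.0301  0.215 ] [90 97 98]
0.22 10 [ 0.533  -0.0411  0.2156] [ 0.5404 -0.0314  0.2247] [ 93 103 106]
0.23 10 [ 0.5327 -0.0416  0.2251] [ 0.5389 -0.0327  0.2341] [ 92 104 114]
0.24 10 [ 0.5341 -0.0398  0.2351] [ 0.5395 -0.0329  0.2423] [ 92 103 111]
0.26 124 [ 0.5119 -0.0588  0.2564] [ 0.5586 -0.0098  0.2649] [32 42 56]
0.27 47 [ 0.5136 -0.0575  0.2651] [ 0.5551 -0.0201  0.2747] [20 23 79]
0.28 29 [ 0.5207 -0.0566  0.2752] [ 0.5429 -0.014   0.2848] [ 64  76 116]
```

View pics/w3.png

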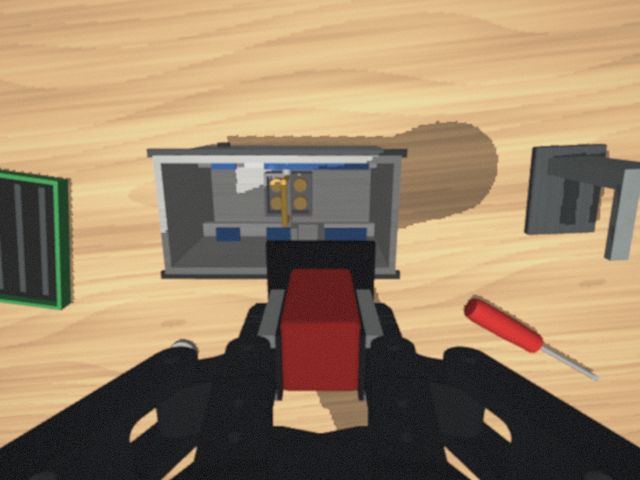

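Wrist view: the bail is at (285,203) across the tank and the hook is above the tank on its −y side. The lip gap on the far side is around columns 235–265.

>>> carry_out(series="0.5 0.05 1.5 0 0 0 1.5;0.5 0.05 4 0 0 0 1.5;0.5 0.05 6.5 0 0 0 1.5;0.5 0.05 8.5 0 0 0 1.5;0.5 0.05 9.8 0 0 0 1.5;0.5 0.05 10.6 0 0 0 1.5;0.5 0.05 10.6 0 0 0 1.5")

```text
time_s: 6.88
tcp_pos: [0.5436, -0.0343, 0.1689]
orientation: [[0.995, -0.105, -0.001], [-0.105, -0.995, -0.0], [-0.001, 0.0, -1.0]]
wrist_force: [0.5, 0.6, -1.0]
opening: 0.0233
grip_force: 78.9
```

```bash
python3 -c "
from h import *
np.set_printoptions(precision=4,suppress=True)
st(); go(.5458,-.0124,.1685,84)
f=grab_frame('top'); cv2.imwrite('pics/t4.png',cv2.resize(f['image'][200:290,225:335],None,fx=6,fy=6,interpolation=cv2.INTER_CUBIC))
st()
"
```

```text
t 6.875 tcp [ 0.5436 -0.0343  0.1689] yawY -96.0 tilt [-0.0006  0.0003 -1.    ] F [ 0.51  0.57 -1.03] T [-0.05  0.06 -0.  ] open 0.023322762821444132 grip 78.93373847007751 q6 1.2415841099906721
row cm [-0.01 -2.2   0.04] turn10 [ 0.001  0.004 -0.   ]
t 6.925 tcp [ 0.544  -0.0343  0.1696] yawY -96.0 tilt [ 0.0006  0.0001 -1.    ] F [ 0.39 -0.15 -1.23] T [-0.03 -0.    0.04] open 0.022782772806605563 grip 78.93391728401184 q6 1.2415527779098126
```

>>> carry_out(series="0 -0.6 0 0 0 0 1.5;0 -1.2 0 0 0 0 1.5;0 -1.8 0 0 0 0 1.5;0 -2.2 0 0 0 0 1.5;0 -2.2 0 0 0 0 1.5")

```text
time_s: 7.55
tcp_pos: [0.5461, -0.0119, 0.1693]
orientation: [[0.995, -0.104, 0.0], [-0.104, -0.995, -0.0], [0.0, -0.0, -1.0]]
wrist_force: [0.6, -0.0, -2.4]
opening: 0.0231
grip_force: 78.9
```

>>> carry_out(series="0 0 -0.5 0 0 0 1.5;0 0 -1.0 0 0 0 1.5;0 0 -1.4 0 0 0 1.5;0 0 -1.6 0 0 0 1.5;0 0 -1.75 0 0 0 1.5;0 0 -1.85 0 0 0 1.5;0 0 -1.85 0 0 0 1.5")

```text
time_s: 8.43
tcp_pos: [0.546, -0.0123, 0.1877]
orientation: [[0.995, -0.104, -0.0], [-0.104, -0.995, 0.0], [-0.0, 0.0, -1.0]]
wrist_force: [0.2, -0.3, -3.6]
opening: 0.023
grip_force: 78.6
```

```bash
python3 -c "
from h import *
for i in range(3):
  st(); f=grab_frame('wrist')
cv2.imwrite('pics/w5.png',f['image'])
"
```

```text
t 8.425 tcp [ 0.546  -0.0123  0.1877] yawY -96.0 tilt [-2.e-04  0.e+00 -1.e+00] F [ 0.23 -0.3  -3.59] T [-0.04 -0.    0.03] open 0.02304496502643253 grip 78.62485885620117 q6 1.2020068170938947
t 8.475 tcp [ 0.546  -0.0123  0.1876] yawY -96.0 tilt [-3.e-04  0.e+00 -1.e+00] F [-0.54  0.31 -3.11] T [ 0.   -0.01  0.  ] open 0.023081469229002456 grip 78.62519145011902 q6 1.2020005243449505
t 8.525 tcp [ 0.546  -0.0123  0.1876] yawY -96.0 tilt [-3.e-04  0.e+00 -1.e+00] F [-0.17  0.8  -3.96] T [-0.08  0.02  0.02] open 0.02269797337898702 grip 78.62459063529968 q6 1.2020119973451941
```

View pics/w5.png

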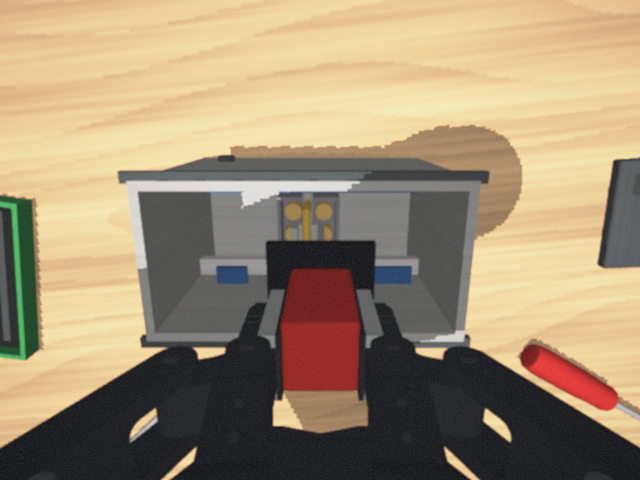

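The bail (307,222) is in the hook, and the wrist carries about 2.4 N more than before. Next I slide it gently towards the gap.

>>> carry_out(series="0 -0.3 0 0 0 0 1.5;0 -0.7 0 0 0 0 1.5;0 -1.1 0 0 0 0 1.5;0 -1.5 0 0 0 0 1.5;0 -1.9 0 0 0 0 1.5;0 -2.3 0 0 0 0 1.5;0 -2.7 0 0 0 0 1.5;0 -3.0 0 0 0 0 1.5")

```text
time_s: 9.57
tcp_pos: [0.5492, 0.0178, 0.1878]
orientation: [[0.995, -0.104, 0.0], [-0.104, -0.995, 0.0], [0.0, -0.0, -1.0]]
wrist_force: [0.1, 0.3, -3.4]
opening: 0.023
grip_force: 78.6
```

>>> carry_out(series="0 0 0 0 0 0 1.5;0 0 -0.15 0 0 0 1.5;0 0 -0.3 0 0 0 1.5;0 0 -0.4 0 0 0 1.5;0 0 -0.4 0 0 0 1.5")

```text
time_s: 10.2
tcp_pos: [0.5492, 0.0175, 0.1919]
orientation: [[0.995, -0.105, 0.0], [-0.105, -0.995, 0.0], [0.0, -0.0, -1.0]]
wrist_force: [0.7, -0.0, -2.6]
opening: 0.0232
grip_force: 78.6
```

>>> carry_out(series="0 0 -0.1 0 0 0 1.5;0 0 -0.2 0 0 0 1.5;0 0 -0.3 0 0 0 1.5;0 0 -0.3 0 0 0 1.5")

```text
time_s: 10.7
tcp_pos: [0.5493, 0.0176, 0.1949]
orientation: [[0.995, -0.104, 0.0], [-0.104, -0.995, 0.0], [0.0, -0.0, -1.0]]
wrist_force: [0.0, 0.5, -2.5]
opening: 0.0231
grip_force: 78.6
```

>>> carry_out(series="0 0 -0.15 0 0 0 1.5;0 0 -0.3 0 0 0 1.5;0 0 -0.4 0 0 0 1.5;0 0 -0.4 0 0 0 1.5")

```text
time_s: 11.2
tcp_pos: [0.5492, 0.0176, 0.1989]
orientation: [[0.995, -0.104, 0.0], [-0.104, -0.995, 0.0], [0.0, -0.0, -1.0]]
wrist_force: [0.6, 0.2, -3.9]
opening: 0.0236
grip_force: 78.6
```

>>> carry_out(series="0 0 -0.3 0 0 0 1.5;0 0 -0.7 0 0 0 1.5;0 0 -1.2 0 0 0 1.5;0 0 -1.7 0 0 0 1.5;0 0 -2.2 0 0 0 1.5;0 0 -2.7 0 0 0 1.5;0 0 -3.2 0 0 0 1.5")

```text
time_s: 12.08
tcp_pos: [0.5492, 0.0176, 0.2311]
orientation: [[0.995, -0.104, 0.0], [-0.104, -0.995, -0.0], [0.0, 0.0, -1.0]]
wrist_force: [-0.0, -0.7, -3.5]
opening: 0.0234
grip_force: 78.6
```

>>> carry_out(series="0 0 -1 0 0 0 1.5;0 0 -2.5 0 0 0 1.5;0 0 -4 0 0 0 1.5;0 0 -5.5 0 0 0 1.5;0 0 -7 0 0 0 1.5;0 0 -8.5 0 0 0 1.5;0 0 -10 0 0 0 1.5;0 0 -10.8 0 0 0 1.5")

```text
time_s: 13.08
tcp_pos: [0.5495, 0.0176, 0.3402]
orientation: [[0.995, -0.105, 0.002], [-0.105, -0.995, 0.0], [0.002, -0.0, -1.0]]
wrist_force: [0.5, 0.2, -2.0]
opening: 0.0233
grip_force: 78.6
```

```bash
python3 -c "
from h import *
st()
f=grab_frame('side'); cv2.imwrite('pics/s6.png',cv2.resize(f['image'][60:260,180:420],None,fx=3,fy=3))
P=cloud(f)
m=(abs(P[...,0]-.549)<.05)&(abs(P[...,1]-.018)<.05)&(P[...,2]>.14)&(P[...,2]<.19)
print(m.sum(),P[m].min(0),P[m].max(0))
st(); go(.525,.290,.345,75.6)
"
```

```text
t 13.075 tcp [0.5495 0.0176 0.3402] yawY -96.0 tilt [ 1.7e-03 -5.0e-04 -1.0e+00] F [ 0.5   0.22 -2.02] T [-0.01  0.01 -0.07] open 0.02327665859647591 grip 78.62609624862671 q6 1.1492806633892387
83 [ 5.23958351e-01 -4.57387011e-04  1.40546426e-01] [0.58419341 0.04829105 0.18996949]
t 13.125 tcp [0.5496 0.0175 0.3408] yawY -96.0 tilt [ 2.6e-03 -5.0e-04 -1.0e+00] F [ 0.56  0.3  -1.73] T [-0.04  0.06  0.03] open 0.022987412023661894 grip 78.62439751625061 q6 1.149298322529832
row cm [ -5.3  -26.84  -0.42] turn10 [-0.004 -0.014  0.84 ]
```

View pics/s6.png

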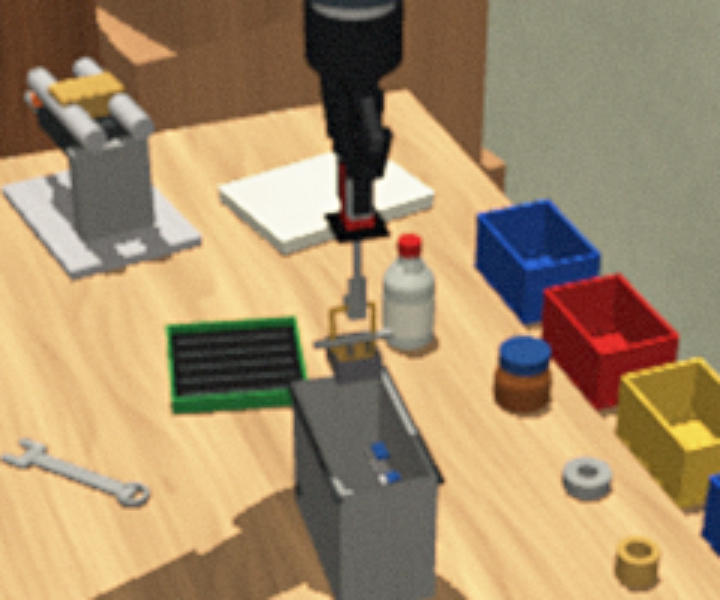

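The carrier hangs level on the hook at crop (355,335), clear above the tank rim, and the tray is at (235,362). I carry it over smoothly.

>>> carry_out(series="-0.15 -0.8 0 0 0 0.05 1.5;-0.42 -2.2 0 0 0 0.1 1.5;-0.8 -4.2 0 0 0 0.2 1.5;-1.27 -6.7 0 0 0 0.3 1.5;-1.78 -9.4 0 0 0 0.4 1.5;-2.3 -12.2 0 0 0 0.5 1.5;-2.84 -15 0 0 0 0.6 1.5;-3.35 -17.7 0 0 0 0.7 1.5")

```text
time_s: 14.12
tcp_pos: [0.5336, 0.199, 0.3381]
orientation: [[0.974, -0.225, -0.001], [-0.225, -0.974, -0.0], [-0.001, 0.001, -1.0]]
wrist_force: [-0.2, 0.6, -3.3]
opening: 0.0227
grip_force: 78.5
```

```bash
python3 -c "
from h import *
st(); go(.5265,.2985,.34,75.6)
"
```

```text
t 14.125 tcp [0.5336 0.199  0.3381] yawY -103.0 tilt [-1.e-03  6.e-04 -1.e+00] F [-0.21  0.61 -3.28] T [ 0.01 -0.1   0.03] open 0.02269530588327874 grip 78.5344934463501 q6 0.7126426906940055
row cm [-2.93 -9.53 -0.19] turn10 [0.003 0.006 0.14 ]
```

>>> carry_out(series="-0.8 -2.6 0 0 0 0.05 1.5;-1.5 -4.9 0 0 0 0.1 1.5;-2.1 -6.9 0 0 0 0.14 1.5;-2.5 -8.3 0.5 0 0 0.14 1.5;-2.7 -8.9 1.5 0 0 0.14 1.5;-2.8 -9.2 3.2 0 0 0.14 1.5;-2.8 -9.2 5 0 0 0.14 1.5;-2.8 -9.2 6.5 0 0 0.14 1.5")

```text
time_s: 15.12
tcp_pos: [0.5274, 0.2924, 0.2723]
orientation: [[0.968, -0.249, -0.001], [-0.249, -0.968, -0.001], [-0.001, 0.001, -1.0]]
wrist_force: [0.0, 0.7, -3.5]
opening: 0.0228
grip_force: 78.7
```

>>> carry_out(series="0 0 1.5 0 0 0 1.5;0 0 2.8 0 0 0 1.5;0 0 3.9 0 0 0 1.5;0 0 4.9 0 0 0 1.5;0 0 5.8 0 0 0 1.5;0 0 6.6 0 0 0 1.5;0 0 7.2 0 0 0 1.5;0 0 7.5 0 0 0 1.5")

```text
time_s: 16.12
tcp_pos: [0.5277, 0.293, 0.1984]
orientation: [[0.969, -0.249, -0.0], [-0.249, -0.969, -0.0], [-0.0, 0.0, -1.0]]
wrist_force: [-0.4, 0.3, -3.0]
opening: 0.0229
grip_force: 78.7
```

```bash
python3 -c "
from h import *
np.set_printoptions(precision=4,suppress=True)
st(); f=grab_frame('side'); P=cloud(f); im=f['image'].astype(int); cv2.imwrite('pics/s7.png',cv2.resize(f['image'][90:240,180:380],None,fx=4,fy=4))
st()
"
```

```text
t 16.125 tcp [0.5277 0.293  0.1984] yawY -104.39 tilt [-0.0001  0.0002 -1.    ] F [-0.45  0.27 -2.99] T [-0.04 -0.01  0.  ] open 0.022906264753382335 grip 78.6724591255188 q6 0.5540461472925432
t 16.175 tcp [0.5276 0.293  0.1982] yawY -104.4 tilt [-0.0004  0.0004 -1.    ] F [ 0.    0.29 -2.61] T [-0.07 -0.   -0.  ] open 0.023130200873127147 grip 78.67306351661682 q6 0.5539908572348257
```

View pics/s7.png

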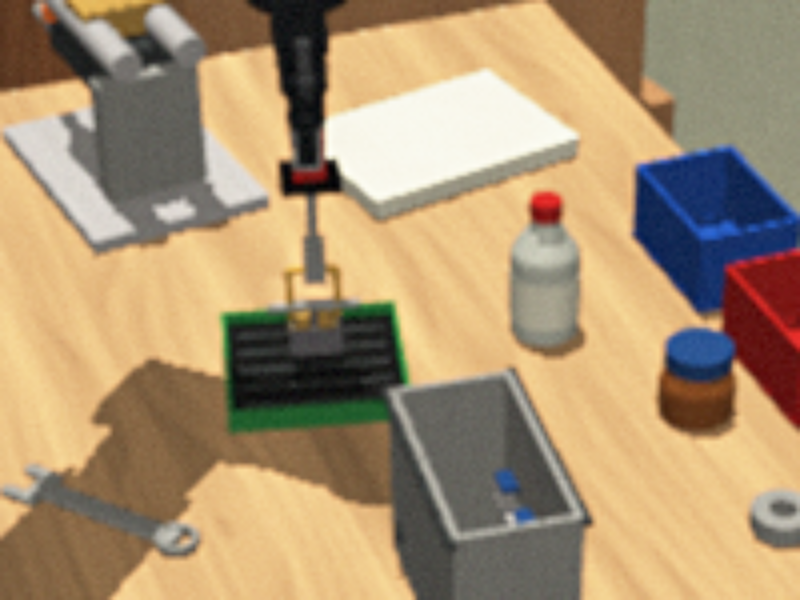

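The carrier hangs level above the tray middle, at crop (315,330). I lower it slowly.

>>> carry_out(series="0 0 0.6 0 0 0 1.5;0 0 1.2 0 0 0 1.5;0 0 1.7 0 0 0 1.5;0 0 2.1 0 0 0 1.5;0 0 2.3 0 0 0 1.5;0 0 2.45 0 0 0 1.5;0 0 2.55 0 0 0 1.5")

```text
time_s: 17.05
tcp_pos: [0.5278, 0.2931, 0.1734]
orientation: [[0.969, -0.249, 0.0], [-0.249, -0.969, 0.0], [0.0, -0.0, -1.0]]
wrist_force: [0.4, 0.8, -3.2]
opening: 0.0232
grip_force: 78.7
```

>>> carry_out(series="0 0 0.1 0 0 0 1.5;0 0 0.2 0 0 0 1.5;0 0 0.3 0 0 0 1.5;0 0 0.4 0 0 0 1.5;0 0 0.5 0 0 0 1.5;0 0 0.6 0 0 0 1.5;0 0 0.7 0 0 0 1.5;0 0 0.7 0 0 0 1.5")

```text
time_s: 18.05
tcp_pos: [0.5277, 0.293, 0.1662]
orientation: [[0.969, -0.249, -0.0], [-0.249, -0.969, -0.0], [-0.0, 0.0, -1.0]]
wrist_force: [-0.9, 0.4, -1.9]
opening: 0.0228
grip_force: 78.7
```

```bash
python3 -c "
from h import *
np.set_printoptions(precision=4,suppress=True)
st(); f=grab_frame('side'); P=cloud(f); im=f['image'].astype(int);st()
m=(abs(P[...,0]-.527)<.03)&(abs(P[...,1]-.3)<.03)&(im[...,2]>1.6*im[...,0])&(P[...,2]>.04)&(P[...,2]<.12)
z=np.sort(P[m][:,2]); print(m.sum(),z[-12:],z[:5])
cv2.imwrite('pics/s8.png',cv2.resize(f['image'][110:210,210:330],None,fx=6,fy=6,interpolation=cv2.INTER_CUBIC))
"
```

```text
t 18.05 tcp [0.5277 0.293  0.1662] yawY -104.39 tilt [-0.      0.0001 -1.    ] F [-0.85  0.43 -1.9 ] T [-0.02 -0.01 -0.01] open 0.022827068288025883 grip 78.68352770805359 q6 0.5540239444194529
t 18.1 tcp [0.5278 0.2931 0.1663] yawY -104.39 tilt [ 0.0001 -0.     -1.    ] F [-0.1  -0.42 -1.73] T [-0.04 -0.   -0.02] open 0.023208291639265313 grip 78.68382453918457 q6 0.5540064420778235
37 [0.0717 0.0718 0.0727 0.0741 0.0755 0.0759 0.0818 0.0824 0.0977 0.0978
 0.1062 0.1098] [0.0422 0.0457 0.0479 0.0482 0.052 ]
```

View pics/s8.png

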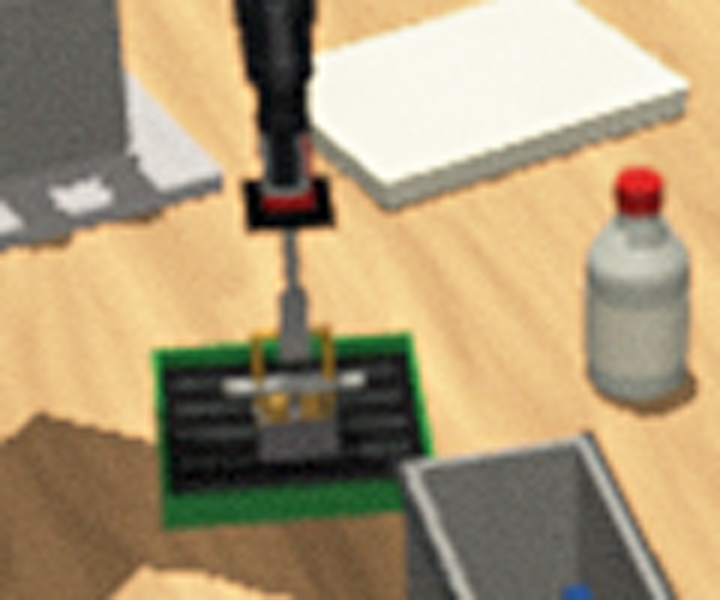

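The carrier stands on the tray floor and the load is off. I lower the hook below the bail, back it out, then rise.

>>> carry_out(series="0 0 0.4 0 0 0 1.5;0 0 0.8 0 0 0 1.5;0 0 1.15 0 0 0 1.5;0 0 1.15 0 0 0 1.5")

```text
time_s: 18.6
tcp_pos: [0.5276, 0.2929, 0.1543]
orientation: [[0.969, -0.249, -0.001], [-0.249, -0.969, -0.001], [-0.001, 0.001, -1.0]]
wrist_force: [-0.4, 0.2, -0.9]
opening: 0.0233
grip_force: 78.7
```

>>> carry_out(series="0 0.4 0 0 0 0 1.5;0 1 0 0 0 0 1.5;0 1.6 0 0 0 0 1.5;0 2.2 0 0 0 0 1.5;0 2.7 0 0 0 0 1.5;0 3.2 0 0 0 0 1.5;0 3.2 0 0 0 0 1.5")

```text
time_s: 19.48
tcp_pos: [0.5198, 0.2617, 0.1549]
orientation: [[0.969, -0.249, 0.0], [-0.249, -0.969, 0.0], [0.0, -0.0, -1.0]]
wrist_force: [0.4, 0.1, -0.6]
opening: 0.0231
grip_force: 78.7
```

```bash
python3 -c "
from h import *
st(); f=grab_frame('side'); cv2.imwrite('pics/s9.png',cv2.resize(f['image'][110:210,210:330],None,fx=6,fy=6,interpolation=cv2.INTER_CUBIC))
"
```

```text
t 19.475 tcp [0.5198 0.2617 0.1549] yawY -104.41 tilt [ 1.e-04 -1.e-04 -1.e+00] F [ 0.37  0.12 -0.57] T [0.06 0.01 0.02] open 0.023104256388134063 grip 78.68345975875854 q6 0.584195852866445
```

View pics/s9.png

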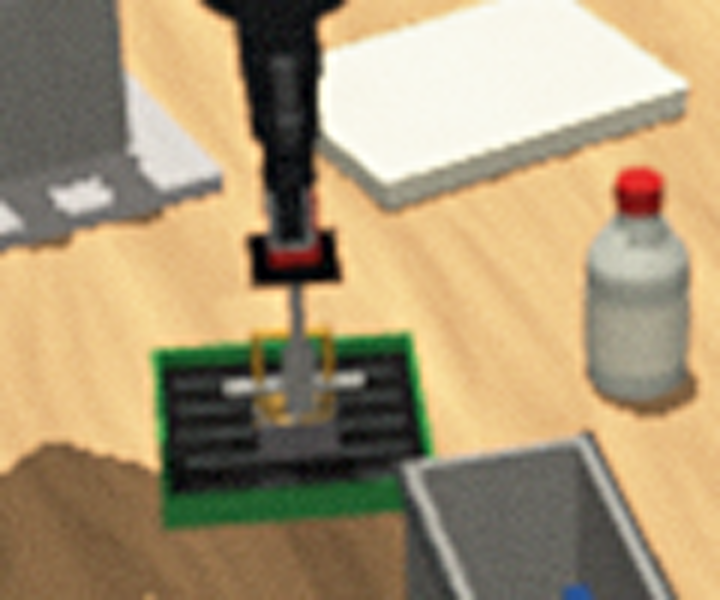

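The hook is free at (297,395), in front of the bail, and the carrier stands upright in the tray. I rise and return to the fork.

>>> carry_out(series="0 0 -1.5 0 0 0 1.5;0 0 -4 0 0 0 1.5;0 0 -7.5 0 0 0 1.5;0 0 -11 0 0 0 1.5;0 0 -13 0 0 0 1.5;0 0 -13 0 0 0 1.5")

```text
time_s: 20.27
tcp_pos: [0.5206, 0.2626, 0.2874]
orientation: [[0.969, -0.248, 0.004], [-0.248, -0.969, 0.003], [0.003, -0.004, -1.0]]
wrist_force: [1.2, -0.5, -2.4]
opening: 0.0229
grip_force: 78.8
```

```bash
python3 -c "
from h import *
st(); go(.4280,-.2742,.28,86.7)
"
```

```text
t 20.275 tcp [0.5206 0.2626 0.2874] yawY -104.39 tilt [ 0.0033 -0.0038 -1.    ] F [ 1.21 -0.49 -2.37] T [-0.04 -0.01  0.08] open 0.022907143913194334 grip 78.82700085639954 q6 0.5840968911130455
row cm [ 4.36 54.3   0.55] turn10 [-0.02  -0.021 -1.109]
```

>>> carry_out(series="0.2 2.5 0 0 0 -0.1 1.5;0.5 6.5 0 0 0 -0.2 1.5;0.9 11 0 0 0 -0.3 1.5;1.3 16 0 0 0 -0.4 1.5;1.7 21 0 0 0 -0.5 1.5;2.1 26 0 0 0 -0.6 1.5;2.5 31 0 0 0 -0.7 1.5;2.9 36 0 0 0 -0.8 1.5")

```text
time_s: 21.28
tcp_pos: [0.4574, -0.0952, 0.284]
orientation: [[0.994, -0.11, -0.001], [-0.11, -0.994, 0.0], [-0.001, -0.0, -1.0]]
wrist_force: [0.3, 0.1, -0.7]
opening: 0.023
grip_force: 78.9
```

```bash
python3 -c "
from h import *
st(); go(.4280,-.2742,.28,86.7)
"
```

```text
t 21.275 tcp [ 0.4574 -0.0952  0.284 ] yawY -96.34 tilt [-1.2e-03 -1.0e-04 -1.0e+00] F [ 0.34  0.06 -0.72] T [-0.03 -0.19  0.03] open 0.022982863732108564 grip 78.93043398857117 q6 1.328825331946811
row cm [-0.95 18.12  0.4 ] turn10 [-0.001  0.007 -0.304]
```

>>> carry_out(series="-0.25 4.5 0 0 0 -0.1 1.5;-0.5 9 0 0 0 -0.2 1.5;-0.7 13 0 0 0 -0.3 1.5;-0.9 16 0 0 0 -0.3 1.5;-0.95 17.3 1 0 0 -0.3 1.5;-0.95 17.5 3 0 0 -0.3 1.5;-0.95 17.5 5 0 0 -0.3 1.5;-0.95 17.5 5 0 0 -0.3 1.5")

```text
time_s: 22.28
tcp_pos: [0.4283, -0.2657, 0.2325]
orientation: [[0.998, -0.059, -0.004], [-0.059, -0.998, 0.002], [-0.005, -0.002, -1.0]]
wrist_force: [0.1, 0.3, -1.2]
opening: 0.0233
grip_force: 78.8
```

```bash
python3 -c "
from h import *
np.set_printoptions(precision=4,suppress=True)
st(); go(.4280,-.2744,.153,86.7)
f=grab_frame('top');P=cloud(f)
m=(abs(P[...,0]-.53)<.035)&(abs(P[...,1]+.28)<.04)&(P[...,2]>.105)&(P[...,2]<.125)
print(m.sum(),cv2.minAreaRect((P[m][:,:2]*1000).astype(np.float32)))
f=grab_frame('wrist');P=cloud(f);im=f['image'].astype(int);cv2.imwrite('pics/w10.png',f['image'])
m=(im[...,2]>2*im[...,1])&(im[...,2]>80)&(abs(P[...,0]-.43)<.04)&(abs(P[...,1]+.274)<.04)
p=P[m]; print('handle top z',np.percentile(p[:,2],[50,90,98])); q=p[p[:,2]>np.percentile(p[:,2],98)-.004]; print(cv2.minAreaRect((q[:,:2]*1000).astype(np.float32)))
st()
"
```

```text
t 22.275 tcp [ 0.4283 -0.2657  0.2325] yawY -93.37 tilt [-0.0046 -0.0018 -1.    ] F [ 0.1   0.29 -1.18] T [-0.   -0.03  0.05] open 0.023324632671999985 grip 78.8354766368866 q6 1.7566144604900236
row cm [0.06 0.89 7.94] turn10 [-0.01   0.026 -0.007]
0 ((0.0, 0.0), (0.0, 0.0), 0.0)
handle top z [0.2689 0.27   0.2705]
((432.07330322265625, -266.028564453125), (23.79088020324707, 24.37335777282715), 86.76800537109375)
t 22.375 tcp [ 0.4296 -0.2665  0.2349] yawY -93.36 tilt [-0.0002  0.0002 -1.    ] F [-0.64  0.18 -1.08] T [-0.03  0.   -0.01] open 0.023180296254962644 grip 78.8366711139679 q6 1.7567316148659646
```

>>> carry_out(series="-0.1 0.8 1.5 0 0 0 1.5;-0.1 0.8 4 0 0 0 1.5;-0.1 0.8 6.5 0 0 0 1.5;-0.1 0.8 8 0 0 0 1.5;-0.1 0.8 8.2 0 0 0 1.5;-0.1 0.8 8.2 0 0 0 1.5")

```text
time_s: 23.12
tcp_pos: [0.4284, -0.275, 0.1535]
orientation: [[0.998, -0.059, 0.001], [-0.059, -0.998, -0.001], [0.001, 0.001, -1.0]]
wrist_force: [-0.4, -0.2, -0.5]
opening: 0.0226
grip_force: 78.9
```

```bash
python3 -c "
from h import *
st(); go(.503,-.2787,.153,86.7)
"
```

```text
t 23.125 tcp [ 0.4284 -0.275   0.1535] yawY -93.39 tilt [ 1.1e-03  7.0e-04 -1.0e+00] F [-0.39 -0.22 -0.51] T [-0.02 -0.04 -0.01] open 0.022629602190138393 grip 78.88862729072571 q6 1.7736679665643686
row cm [ 7.47 -0.07  0.06] turn10 [ 0.004 -0.006 -0.009]
```

>>> carry_out(series="1.2 -0.05 0 0 0 0 1.5;2.6 -0.05 0 0 0 0 1.5;4 -0.05 0 0 0 0 1.5;5.4 -0.05 0 0 0 0 1.5;6.6 -0.05 0 0 0 0 1.5;7.3 -0.05 0 0 0 0 1.5;7.45 -0.05 0 0 0 0 1.5;7.45 -0.05 0 0 0 0 1.5")

```text
time_s: 24.12
tcp_pos: [0.5022, -0.2785, 0.1528]
orientation: [[0.998, -0.059, -0.0], [-0.059, -0.998, 0.0], [-0.0, -0.0, -1.0]]
wrist_force: [-0.0, 0.2, -0.6]
opening: 0.0226
grip_force: 78.9
```

>>> carry_out(series="0 0 0.5 0 0 0 1.5;0 0 1 0 0 0 1.5;0 0 1.4 0 0 0 1.5;0 0 1.6 0 0 0 1.5;0 0 1.75 0 0 0 1.5;0 0 1.75 0 0 0 1.5")

```text
time_s: 24.88
tcp_pos: [0.5024, -0.2786, 0.1353]
orientation: [[0.998, -0.059, -0.0], [-0.059, -0.998, -0.0], [-0.0, 0.0, -1.0]]
wrist_force: [0.4, 0.2, -1.2]
opening: 0.0232
grip_force: 78.9
```

```bash
python3 -c "
from h import *
st(); grab_frame('wrist'); st()
"
```

```text
t 24.875 tcp [ 0.5024 -0.2786  0.1353] yawY -93.4 tilt [-1.e-04  0.e+00 -1.e+00] F [ 0.39  0.23 -1.19] T [ 0.01 -0.01 -0.02] open 0.02317774468185654 grip 78.88800144195557 q6 1.7456537338096627
t 24.925 tcp [ 0.5024 -0.2786  0.1354] yawY -93.39 tilt [ 1.e-04  1.e-04 -1.e+00] F [-0.42 -0.65 -0.72] T [ 0.01  0.03 -0.03] open 0.023041785387158873 grip 78.88864517211914 q6 1.7456488985968346
```

Still hanging free. I lower it in small steps until it touches.

>>> carry_out(series="0 0 0.05 0 0 0 1.5;0 0 0.1 0 0 0 1.5;0 0 0.15 0 0 0 1.5;0 0 0.15 0 0 0 1.5")

```text
time_s: 25.42
tcp_pos: [0.5024, -0.2785, 0.1337]
orientation: [[0.998, -0.059, -0.0], [-0.059, -0.998, 0.0], [-0.0, -0.0, -1.0]]
wrist_force: [-0.9, -0.3, -1.4]
opening: 0.0228
grip_force: 78.9
```

```bash
python3 -c "
from h import *
st(); grab_frame('wrist'); st()
"
```

```text
t 25.425 tcp [ 0.5024 -0.2785  0.1337] yawY -93.4 tilt [-1.e-04 -0.e+00 -1.e+00] F [-0.94 -0.3  -1.41] T [-0.04  0.03  0.01] open 0.022792759515648044 grip 78.88878107070923 q6 1.7456642479995212
t 25.475 tcp [ 0.5024 -0.2786  0.1338] yawY -93.4 tilt [-1.e-04  0.e+00 -1.e+00] F [ 0.25  0.26 -1.3 ] T [ 0.01 -0.02 -0.  ] open 0.023248947211302648 grip 78.88775110244751 q6 1.7456288781790004
```

>>> carry_out(series="0 0 0.05 0 0 0 1.5;0 0 0.1 0 0 0 1.5;0 0 0.15 0 0 0 1.5;0 0 0.15 0 0 0 1.5")

```text
time_s: 25.98
tcp_pos: [0.5025, -0.2786, 0.133]
orientation: [[0.998, -0.059, 0.001], [-0.059, -0.998, -0.0], [0.001, 0.0, -1.0]]
wrist_force: [-2.7, 1.2, 5.4]
opening: 0.0231
grip_force: 79.8
```

```bash
python3 -c "
from h import *
st(); grab_frame('wrist'); st()
"
```

```text
t 25.975 tcp [ 0.5025 -0.2786  0.133 ] yawY -93.39 tilt [ 7.e-04  4.e-04 -1.e+00] F [-2.74  1.18  5.44] T [0.61 0.69 0.02] open 0.023138489560198438 grip 79.8022198677063 q6 1.7456727418157518
t 26.025 tcp [ 0.5025 -0.2786  0.133 ] yawY -93.39 tilt [ 6.e-04  4.e-04 -1.e+00] F [-2.98  1.93  5.08] T [0.77 0.75 0.03] open 0.02294628216227909 grip 79.83654141426086 q6 1.745662805667243
```

Contact felt, with the rod seated at the same height as first gripped. I release and rise.

>>> carry_out(series="0 0 0 0 0 0 2.8;0 0 0 0 0 0 4;0 0 0 0 0 0 6;0 0 0 0 0 0 8;0 0 -1 0 0 0 8.5;0 0 -3 0 0 0 8.5;0 0 -6 0 0 0 8.5;0 0 -9 0 0 0 8.5")

```text
time_s: 27.02
tcp_pos: [0.5024, -0.2787, 0.224]
orientation: [[0.998, -0.059, 0.001], [-0.059, -0.998, -0.0], [0.001, 0.0, -1.0]]
wrist_force: [-0.2, 0.2, -1.2]
opening: 0.0851
grip_force: 0.0
```

>>> carry_out(series="-2 0 -10 0 0 0 8.5;-6 0 -11 0 0 0 8.5;-10 0 -11 0 0 0 8.5;-12 0 -11 0 0 0 8.5;-12 0 -11 0 0 0 8.5")

```text
time_s: 27.65
tcp_pos: [0.3816, -0.2715, 0.3341]
orientation: [[0.998, -0.06, 0.003], [-0.06, -0.998, -0.001], [0.003, 0.001, -1.0]]
wrist_force: [0.6, -0.9, -0.4]
opening: 0.0849
grip_force: 0.0
```

```bash
python3 -c "
from h import *
np.set_printoptions(precision=4,suppress=True)
st()
for n in('top','side'):
  f=grab_frame(n);P=cloud(f);im=f['image'].astype(int); B,G,R=im[...,0],im[...,1],im[...,2];Z=P[...,2]
  near=lambda x,y,r:(abs(P[...,0]-x)<r)&(abs(P[...,1]-y)<r)
  for nm,m in(('handle',near(.5,-.28,.05)&(R>2*G)&(R>70)&(Z>.155)&(Z<.185)),('bail',near(.53,.3,.04)&(R>1.5*B)&(Z>.06)&(Z<.085)),('carrier',near(.53,.3,.05)&(Z>.022)&(Z<.08))):
    p=P[m]
    if len(p)>4: print(n,nm,len(p),cv2.minAreaRect((p[:,:2]*1000).astype(np.float32)),p.mean(0),p.max(0))
"
```

```text
t 27.65 tcp [ 0.3816 -0.2715  0.3341] yawY -93.43 tilt [ 0.0031  0.001  -1.    ] F [ 0.57 -0.91 -0.35] T [-0.02 -0.06 -0.06] open 0.08486687125512528 grip 0.0 q6 1.7931810598484448
top bail 47 ((526.9889526367188, 301.02996826171875), (5.756464958190918, 39.73701095581055), 76.0211410522461) [0.5266 0.3005 0.0699] [0.5457 0.3073 0.075 ]
top carrier 284 ((527.1572265625, 300.44390869140625), (45.7035026550293, 70.00489044189453), 77.3384780883789) [0.5259 0.2974 0.0399] [0.5607 0.3265 0.075 ]
side handle 131 ((500.00836181640625, -278.61236572265625), (29.750307083129883, 25.528213500976562), 87.4722900390625) [ 0.4989 -0.2828  0.1653] [ 0.5126 -0.264   0.1724]
side bail 6 ((506.7291564941406, 304.2713317871094), (9.651698112487793, 5.818734169006348), 53.9984016418457) [0.5075 0.3046 0.0692] [0.5117 0.3084 0.0727]
side carrier 83 ((512.7319946289062, 300.631103515625), (33.04938507080078, 43.9697265625), 21.476499557495117) [0.5093 0.3014 0.0362] [0.5249 0.3269 0.0727]
```

The carrier is upright at (0.527, 0.301) with the bail top at z = 0.070. The rod hangs at its original place, to within a millimetre, so I hand in.

```bash
python3 -c "
from cell import *
print(sign_off())"
```

```text
the job is handed in; nothing more can be done
None
```

The job is handed in at about 28 s of robot time: the carrier stands upright in the green tray and the rod hangs back in its fork, though I viewed 11 pictures, one over the limit of 10.

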